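# Snap the filament tub shut

### The arm

A 6-joint arm with a two-finger parallel gripper is mounted at the origin on the work surface. World frame = base frame: x ahead of the robot, y to its left, z up, the work surface at z = 0. Lengths are in m, angles in rad, forces in N, time in s.
With the tool pointing down it reaches from about 0.225 to 0.725 m from the base axis. Payload 3.1 kg.
Tool frame: the origin (TCP) lies on the centre line of the jaws, within the pads' length; the fingertips stand 22 mm ahead of it and the grasp point (between the pads) lies 3 mm ahead of it (ctrl.nose_length is the distance from the TCP to the fingertips, in m); z points along the fingers, y is the line along which they close (so a half turn about z gives the same grasp; the last joint's range is limited). The gripper opens to 85 mm and grips with 20 to 120 N. Pads are 22 mm wide; open, the fingers measure 114 mm over their backs; the gripper's body (76 mm by 85 mm) begins 54 mm behind the grasp point. The pads swing forward as they close: fully open they stand 13 mm farther back than shut.
Start: joints at [1.196, 0.048, 0.099, 1.622, 0, 1.443], TCP at [0.128, 0.509, 0.253] pointing down, gripper open.
Joint ranges: [-2.91, 2.91], [-0.99, 1.94], [-1.21, 1.42], [-2.12, 2.29], [-1.49, 1.47], [-3.14, 3.14]. Speed limits (rad/s): [2.79, 2.79, 3.14, 3.14, 3.14, 3.14].

### API

Orientations are given as a unit quaternion [x, y, z, w].
In Python, from workcell import ctrl gives the robot as it stands.
- The arm moves only by the tool drive_tool, never from a script. Its argument "targets" is a list of rows, each an object with "jaw": the opening, from 0 (shut) to 1 (fully open); "delta_pos": the shift along the world's x, y, z in mm, a list of three; "rotation": the turn, a rotation vector about the world's x, y, z in degrees, a list of three. In form: [{"jaw": jaw, "delta_pos": [tx, ty, tz], "rotation": [ax, ay, az]}, ...]. A call has exactly 8 rows; each row is the pose to reach, as a shift and turn from the pose commanded when the call began; what a row does not reach only later rows make up. A row lasts 1/12 s, in which the tool goes at most 41.7 mm and 7.16 degrees, less where a joint would pass 70% of its speed; a pose out of reach is approached as far as the arm can. A call with a gripper value outside its range is refused whole. The fingers move at their own pace and stop on an object; "squeeze" is the grip in N (left out, the last holds). Time passes only in rows, so rows that repeat a pose let the fingers close, or fill a call up. It gives the time, the measured TCP pose, the force, the opening and the grip force at its end, in the units of the state.
- ctrl.observe(): the state, without advancing time (a new reading comes with each control period).
- ctrl.grab_frame(name): name is "scene" or "top"; returns the picture (480x640x3 uint8, red, green, blue); there is no depth.
- ctrl.calibration(name): a dict with "fx", "fy", "cx", "cy" (pixels), "k1" (the pictures are not rectified: a ray, as slopes to the right and down, at radius r is drawn at 1 + k1 r^2 times it, then the intrinsics apply), "R" (3x3) and "t" (3): a world point X has camera coordinates R X + t. Camera axes: x right, y down, z forward; pixel columns grow to the right and rows downward; lengths in m; the calibration is good to about 2 mm. A picture is of the moment at which its call begins. calibration takes no time and is no camera call.
- ctrl.sign_off(): hands the job in; it is judged then, once.
Trained networks look in the newest picture that a camera, given by its name, has taken for a name from the list of things; names that differ only in an ending like _2 or _b are one class to them, and where a whole thing is asked for, a point or a joint stands for the part that bears it (a point fixed in the world has none). Each returns a list of dicts, best first, with "confidence" (0 to 1); they miss things now and then, are a little off and sometimes report something else, mostly with a low value. They report only what shows in the picture. A call takes as long as a camera call.
- ctrl.outline_of(query, camera): "mask" (480x640 bool, what is visible of it) and "pixel" ([column, row] in pixels, amid what is visible of it).
- ctrl.spot_point(query, camera): "pixel" ([column, row] in pixels: a listed point, or the origin of a listed thing).
The state is a dict: "time_s": time; "q": joint angles; "joint_vel": joint speeds; "tau": joint torques, N m; "eef_pos": TCP position; "eef_rot": TCP orientation; "ft_force": force on the tool from outside, world axes, zero at the start; "moment": the same for the moment, N m; "width": finger opening in m; "finger_force": force on a finger pad.
Only numpy, scipy, OpenCV 4.12 (cv2) and the standard library are available. Lean on these libraries where they do the work, as an engineer would, in place of code of your own. Each camera call takes 0.05 s, during which the arm holds its last target. There are 200 camera calls.

### The job

The lid lies on the filament tub but its rim is still riding up on most or all of the way round: press down around the rim with the fingertips, section by section, until all six sections have clicked fully shut. Keep the tub standing where it is: do not pick up, tip or shove the tub or its lid, press firmly but without crushing it, and leave the printed ducks, the cube and the jar alone.

Things in the scene. Friction and masses are not known exactly. Their poses are not given: they have to be found in the camera images.
- tub: Low round clear tub holding a spool of orange filament, blue snap lid laid on it; loose on the bench, about 0.5 kg in all. Base 152 mm across, lid 174 mm. Origin: centre of its underside on the bench, z up. Seen from above the lid's six rim sections, 60 degrees each, are numbered anticlockwise; the middle of section 1 lies along the tub's own x axis, section 2 at 60 degrees, and so on.
- lid_mid (a point): Centre of the lid's flat sunken middle panel, 116 mm across, 70 mm above the bench. Around it runs the lid's rim, from 63 to 87 mm off the centre, its top 78 mm above the bench where it is shut. Narrow notches part the rim into six sections. Pressing the panel does nothing; over 60 N anywhere crushes the tub.
- section1 (a joint): Rim section 1 of the lid, hinged along its inner edge, in rad: 0 = riding up (outer edge 7 mm higher than shut), 0.30 = shut, its lip caught under the tub's rim. Let go short of half way it springs back up; past half way it clicks shut and stays. The click takes about 9 N straight down at the thumb ribs; pressing a section that is already shut does no harm. Sections do not move one another.
- press1 (a point): Middle of the thumb ribs (three short white lines) on top of rim section 1, 79 mm from the tub's axis; 78 mm above the bench when shut, about 83 mm when riding up.
- section2 (a joint): Rim section 2 of the lid, hinged along its inner edge, in rad: 0 = riding up (outer edge 7 mm higher than shut), 0.30 = shut, its lip caught under the tub's rim. Let go short of half way it springs back up; past half way it clicks shut and stays. The click takes about 9 N straight down at the thumb ribs; pressing a section that is already shut does no harm. Sections do not move one another.
- press2 (a point): Middle of the thumb ribs (three short white lines) on top of rim section 2, 79 mm from the tub's axis; 78 mm above the bench when shut, about 83 mm when riding up.
- section3 (a joint): Rim section 3 of the lid, hinged along its inner edge, in rad: 0 = riding up (outer edge 7 mm higher than shut), 0.30 = shut, its lip caught under the tub's rim. Let go short of half way it springs back up; past half way it clicks shut and stays. The click takes about 9 N straight down at the thumb ribs; pressing a section that is already shut does no harm. Sections do not move one another.
- press3 (a point): Middle of the thumb ribs (three short white lines) on top of rim section 3, 79 mm from the tub's axis; 78 mm above the bench when shut, about 83 mm when riding up.
- section4 (a joint): Rim section 4 of the lid, hinged along its inner edge, in rad: 0 = riding up (outer edge 7 mm higher than shut), 0.30 = shut, its lip caught under the tub's rim. Let go short of half way it springs back up; past half way it clicks shut and stays. The click takes about 9 N straight down at the thumb ribs; pressing a section that is already shut does no harm. Sections do not move one another.
- press4 (a point): Middle of the thumb ribs (three short white lines) on top of rim section 4, 79 mm from the tub's axis; 78 mm above the bench when shut, about 83 mm when riding up.
- section5 (a joint): Rim section 5 of the lid, hinged along its inner edge, in rad: 0 = riding up (outer edge 7 mm higher than shut), 0.30 = shut, its lip caught under the tub's rim. Let go short of half way it springs back up; past half way it clicks shut and stays. The click takes about 9 N straight down at the thumb ribs; pressing a section that is already shut does no harm. Sections do not move one another.
- press5 (a point): Middle of the thumb ribs (three short white lines) on top of rim section 5, 79 mm from the tub's axis; 78 mm above the bench when shut, about 83 mm when riding up.
- section6 (a joint): Rim section 6 of the lid, hinged along its inner edge, in rad: 0 = riding up (outer edge 7 mm higher than shut), 0.30 = shut, its lip caught under the tub's rim. Let go short of half way it springs back up; past half way it clicks shut and stays. The click takes about 9 N straight down at the thumb ribs; pressing a section that is already shut does no harm. Sections do not move one another.
- press6 (a point): Middle of the thumb ribs (three short white lines) on top of rim section 6, 79 mm from the tub's axis; 78 mm above the bench when shut, about 83 mm when riding up.
- lid (a joint): Rise of the whole lid out of the tub's mouth, in m: 0 = seated (as at the start); it takes 15 N or more to pull it up.
- plate: Amber build plate taken off the printer, 220 x 220 x 4 mm, fixed to the bench; origin at the centre of its underside.
- duck: Black printed duck on the build plate, 62 mm tall, 44 mm across; origin at the centre of its underside. Leave alone.
- duck_strut: The same duck with its support column still under the beak, on the build plate; origin at the centre of its underside. Leave alone.
- test_cube: Black printed cube, 30 mm, on the build plate; origin at the centre of its underside. Leave alone.
- jar: Amber glass jar of drying beads with a white cap, 52 mm across, 65 mm tall, standing on the bench beyond the tub; origin at the centre of its underside. Leave alone.

How it is judged:
At the end, for the whole second after the job is handed in: All six rim sections are clicked shut (joint above 0.26 rad of 0.30), the lid seated (risen less than 3 mm), the tub at rest upright on the bench (tilt under 0.05 rad) within 30 mm of where it stood, and the ducks, cube and jar within 20 mm of where they stood (value of joint each of section1, section2, section3, section4, section5, section6 above 0.26 rad and value of joint lid below 0.003 m and angle between tub's own z axis and vertical below 0.05 rad and height (world z) of tub below 0.005 m and distance of tub from where it was at the start of the episode below 0.03 m and linear speed of tub below 0.01 m/s and distance of each of duck, duck_strut, test_cube, jar from where it was at the start of the episode below 0.02 m); the robot touches nothing.
It fails at once if the tub is lifted or tipped (height (world z) of tub above 0.01 m or angle between tub's own z axis and vertical above 0.15 rad).
It fails at once if the tub is shoved more than 30 mm (distance of tub from where it was at the start of the episode above 0.03 m).
It fails at once if the lid is pulled up (value of joint lid above 0.004 m).
It fails at once if the tub or lid is pressed with more than 60 N (contact force between any of the fingers, the arm and tub above 60 N).
It fails at once if a duck, the cube or the jar is moved more than 20 mm or tipped (distance of any of duck, duck_strut, test_cube, jar from where it was at the start of the episode above 0.02 m or angle between any of duck, duck_strut, test_cube, jar's own z axis and vertical above 0.4 rad).
It also fails if it takes over 54 s, if anything falls off the work surface, if the arm or the gripper's body presses on something with over 40 N, if the wrist force passes 120 N, or if a joint passes its speed limit or range.

## Working session

There is one attempt and no reset: what is moved stays moved. The work goes in short steps, Python scripts to look and compute and a tool call to move; the robot and the scene stay as the last step left them, time stands still between calls to the robot, and variables do not carry over. Pictures are saved under pics/ and viewed, at most 10 in all, crops included, and the job is handed in when it is done.

Besides the shell and the picture viewer there is one more tool, called after "Emit:" as name(argument=value, ...), one argument or row to a line, values as JSON. drive_tool: Moves the arm, as the interface text tells. Its arguments: {"type":"object","properties":{"targets":{"type":"array"},"squeeze":{"type":"number"}},"required":["targets"]}

```bash
mkdir -p pics; cat > h.py <<'E'
import numpy as np, cv2
from workcell import ctrl
def ray(name,px):
    c=ctrl.calibration(name);d=np.array([(px[0]-c['cx'])/c['fx'],(px[1]-c['cy'])/c['fy']])
    u=d.copy()
    for _ in range(20): u=d/(1+c['k1']*(u@u))
    R=np.array(c['R']);t=np.array(c['t'])
    return -R.T@t, R.T@np.array([u[0],u[1],1])
def at(name,px,z):
    o,d=ray(name,px);return o+d*(z-o[2])/d[2]
E
python3 - <<'E'
from h import *
s=ctrl.observe();print(s['time_s'],s['eef_pos'],s['eef_rot'],s['ft_force'],ctrl.nose_length)
for n in('top','scene'):
    cv2.imwrite(f'pics/{n}0.png',ctrl.grab_frame(n)[...,::-1])
    for q,z in [('lid_mid',.07)]+[(f'press{i}',.083) for i in range(1,7)]+[('jar',0),('duck',.004),('test_cube',.004),('duck_strut',.004)]:
        for r in ctrl.spot_point(q,n)[:2]: print(n,q,np.round(r['pixel']),round(r['confidence'],2),np.round(at(n,r['pixel'],z),3))
E
```

```text
0.0 [0.12805532 0.50858507 0.25211321] [ 1.23079659e-01  9.92396112e-01 -1.12405116e-03 -3.01272854e-04] [-0.12752677 -0.08514186 -0.42542397] 0.022
top lid_mid [287. 313.] 0.56 [0.51  0.021 0.07 ]
top press1 [308. 272.] 0.95 [ 0.578 -0.015  0.083]
top press1 [262. 273.] 0.79 [0.577 0.062 0.083]
top press2 [308. 272.] 0.95 [ 0.578 -0.015  0.083]
top press2 [262. 273.] 0.79 [0.577 0.062 0.083]
top press3 [308. 272.] 0.95 [ 0.578 -0.015  0.083]
top press3 [262. 273.] 0.79 [0.577 0.062 0.083]
top press4 [308. 272.] 0.95 [ 0.578 -0.015  0.083]
top press4 [262. 273.] 0.79 [0.577 0.062 0.083]
top press5 [308. 272.] 0.95 [ 0.578 -0.015  0.083]
top press5 [262. 273.] 0.79 [0.577 0.062 0.083]
top press6 [308. 272.] 0.95 [ 0.578 -0.015  0.083]
top press6 [262. 273.] 0.79 [0.577 0.062 0.083]
top duck [449. 307.] 0.75 [ 0.521 -0.268  0.004]
top duck [471. 348.] 0.46 [ 0.449 -0.303  0.004]
top test_cube [471. 343.] 0.68 [ 0.457 -0.305  0.004]
top duck_strut [432. 268.] 0.73 [ 0.592 -0.241  0.004]
scene lid_mid [273. 214.] 0.66 [0.511 0.015 0.07 ]
scene press1 [293. 235.] 0.89 [ 0.58  -0.019  0.08
[... 297 characters left out ...]
 [ 0.58  -0.019  0.083]
scene press4 [232. 209.] 0.88 [ 0.45  -0.028  0.083]
scene press5 [293. 235.] 0.89 [ 0.58  -0.019  0.083]
scene press5 [232. 209.] 0.88 [ 0.45  -0.028  0.083]
scene press6 [293. 235.] 0.89 [ 0.58  -0.019  0.083]
scene press6 [232. 209.] 0.88 [ 0.45  -0.028  0.083]
scene jar [381. 279.] 0.81 [0.73  0.044 0.   ]
scene jar [294. 234.] 0.45 [0.535 0.047 0.   ]
scene duck [175. 349.] 0.84 [ 0.52  -0.272  0.004]
scene duck [276. 238.] 0.5 [0.515 0.018 0.004]
scene test_cube [134. 345.] 0.76 [ 0.46  -0.305  0.004]
scene test_cube [294. 185.] 0.17 [0.456 0.165 0.004]
scene duck_strut [226. 355.] 0.73 [ 0.595 -0.235  0.004]
scene duck_strut [255. 182.] 0.43 [0.38  0.125 0.004]
```

View pics/top0.png

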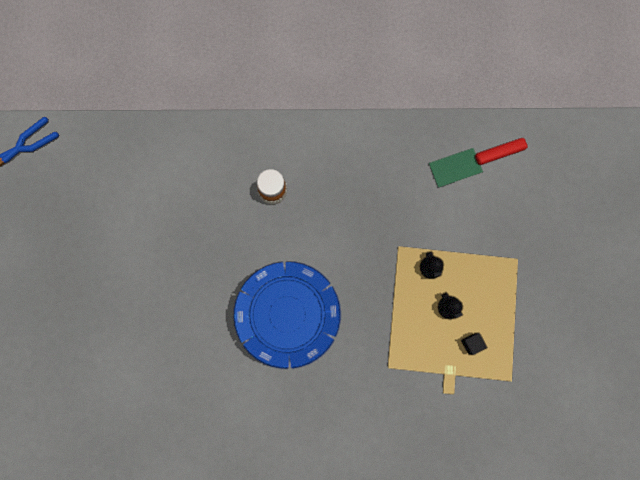

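View pics/scene0.png

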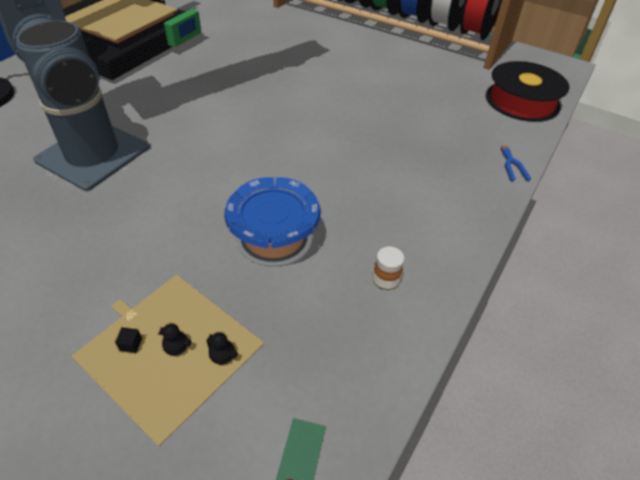

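```bash
python3 - <<'E'
from h import *
P=[]
for n in('top','scene'):
    ctrl.grab_frame(n)
    for r in ctrl.spot_point('press1',n):
        p=at(n,r['pixel'],.083);print(n,np.round(r['pixel']),round(r['confidence'],2),np.round(p,3))
    m=ctrl.outline_of('tub',n)[0]['mask'].astype(np.uint8)
    if n=='top':
        e=cv2.fitEllipse(max(cv2.findContours(m,0,1)[0],key=len));print(e,at(n,e[0],.083))
E
```

```text
top [242. 316.] 0.94 [0.506 0.094 0.083]
top [262. 271.] 0.89 [0.58  0.062 0.083]
top [334. 309.] 0.82 [ 0.516 -0.058  0.083]
top [312. 353.] 0.8 [ 0.445 -0.02   0.083]
top [308. 273.] 0.75 [ 0.577 -0.014  0.083]
top [265. 357.] 0.67 [0.439 0.056 0.083]
((286.9068603515625, 313.9962463378906), (105.90383911132812, 107.43618774414062), 30.982765197753906) [0.50856204 0.02014916 0.083     ]
scene [314. 206.] 0.84 [0.57  0.063 0.083]
scene [292. 183.] 0.81 [0.501 0.093 0.083]
scene [293. 234.] 0.76 [ 0.578 -0.017  0.083]
scene [251. 236.] 0.7 [ 0.52  -0.061  0.083]
scene [257. 183.] 0.67 [0.444 0.056 0.083]
scene [229. 206.] 0.66 [ 0.441 -0.024  0.083]
```

Emit:
drive_tool(
  targets=[
    {"jaw": 0, "delta_pos": [40, -40, 0], "rotation": [0, 0, 0]},
    {"jaw": 0, "delta_pos": [70, -70, 0], "rotation": [0, 0, 0]},
    {"jaw": 0, "delta_pos": [100, -100, 0], "rotation": [0, 0, 0]},
    {"jaw": 0, "delta_pos": [130, -130, 0], "rotation": [0, 0, 0]},
    {"jaw": 0, "delta_pos": [160, -160, 0], "rotation": [0, 0, 0]},
    {"jaw": 0, "delta_pos": [190, -190, 0], "rotation": [0, 0, 0]},
    {"jaw": 0, "delta_pos": [220, -220, 0], "rotation": [0, 0, 0]},
    {"jaw": 0, "delta_pos": [250, -250, 0], "rotation": [0, 0, 0]},
  ],
)

```text
time_s: 2.17
eef_pos: [0.365, 0.2718, 0.2536]
eef_rot: [0.123, 0.992, 0.0, 0.0]
ft_force: [0.5, 0.9, -0.2]
width: -0.0001
finger_force: 0.0
```

Emit:
drive_tool(
  targets=[
    {"jaw": 0, "delta_pos": [20, -26, -20], "rotation": [0, 0, 0]},
    {"jaw": 0, "delta_pos": [42, -54, -40], "rotation": [0, 0, 0]},
    {"jaw": 0, "delta_pos": [64, -82, -60], "rotation": [0, 0, 0]},
    {"jaw": 0, "delta_pos": [86, -110, -80], "rotation": [0, 0, 0]},
    {"jaw": 0, "delta_pos": [108, -138, -100], "rotation": [0, 0, 0]},
    {"jaw": 0, "delta_pos": [126, -162, -120], "rotation": [0, 0, 0]},
    {"jaw": 0, "delta_pos": [126, -162, -135], "rotation": [0, 0, 0]},
    {"jaw": 0, "delta_pos": [126, -162, -135], "rotation": [0, 0, 0]},
  ],
)

```text
time_s: 2.83
eef_pos: [0.488, 0.1096, 0.1142]
eef_rot: [0.125, 0.992, -0.001, -0.004]
ft_force: [-0.9, 0.1, -1.0]
width: 0.0002
finger_force: 0.0
```

```bash
python3 - <<'E'
from h import *
s=ctrl.observe();print(s['time_s'],s['eef_pos'],s['ft_force'])
a=ctrl.grab_frame('scene')[120:280,180:400];b=ctrl.grab_frame('top')[230:390,180:400]
cv2.imwrite('pics/a.png',cv2.resize(np.vstack([a,b])[...,::-1],None,fx=1.8,fy=1.8))
E
```

```text
2.8333 [0.48803037 0.10955267 0.11421117] [-0.93548135  0.09835676 -1.02604749]
```

View pics/a.png

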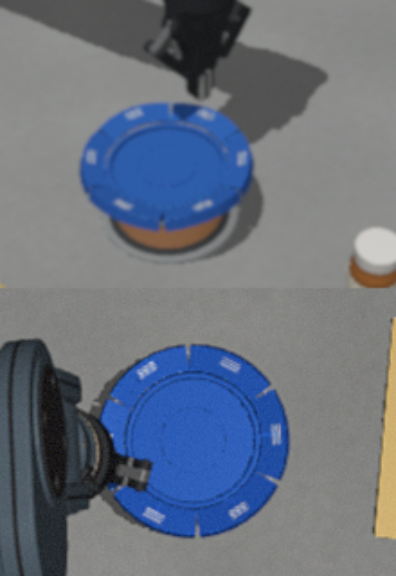

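The pictures show the shut fingertips just above the left section (scene crop about 202,85; top crop about 130,475). The lid and jar are clear.

Emit:
drive_tool(
  targets=[
    {"jaw": 0, "delta_pos": [0, 0, 0], "rotation": [0, 0, 0]},
    {"jaw": 0, "delta_pos": [0, 0, 0], "rotation": [0, 0, 0]},
    {"jaw": 0, "delta_pos": [0, 0, 0], "rotation": [0, 0, 0]},
    {"jaw": 0, "delta_pos": [0, 0, 0], "rotation": [0, 0, 0]},
    {"jaw": 0, "delta_pos": [0, 0, -3], "rotation": [0, 0, 0]},
    {"jaw": 0, "delta_pos": [0, 0, -6], "rotation": [0, 0, 0]},
    {"jaw": 0, "delta_pos": [0, 0, -6], "rotation": [0, 0, 0]},
    {"jaw": 0, "delta_pos": [0, 0, -6], "rotation": [0, 0, 0]},
  ],
)

```text
time_s: 3.6
eef_pos: [0.4895, 0.1114, 0.1118]
eef_rot: [0.123, 0.992, -0.0, -0.0]
ft_force: [-0.1, -0.4, -0.7]
width: 0.0001
finger_force: 0.0
```

Emit:
drive_tool(
  targets=[
    {"jaw": 0, "delta_pos": [8, -8, 0], "rotation": [0, 0, 0]},
    {"jaw": 0, "delta_pos": [15, -15, 0], "rotation": [0, 0, 0]},
    {"jaw": 0, "delta_pos": [15, -15, 0], "rotation": [0, 0, 0]},
    {"jaw": 0, "delta_pos": [15, -15, -4], "rotation": [0, 0, 0]},
    {"jaw": 0, "delta_pos": [15, -15, -7], "rotation": [0, 0, 0]},
    {"jaw": 0, "delta_pos": [15, -15, -10], "rotation": [0, 0, 0]},
    {"jaw": 0, "delta_pos": [15, -15, -10], "rotation": [0, 0, 0]},
    {"jaw": 0, "delta_pos": [15, -15, -10], "rotation": [0, 0, 0]},
  ],
)

```text
time_s: 4.27
eef_pos: [0.5048, 0.0965, 0.1021]
eef_rot: [0.123, 0.992, -0.0, -0.0]
ft_force: [0.2, 0.3, 0.8]
width: 0.0001
finger_force: 0.4
```

Emit:
drive_tool(
  targets=[
    {"jaw": 0, "delta_pos": [0, 0, -1], "rotation": [0, 0, 0]},
    {"jaw": 0, "delta_pos": [0, 0, -1], "rotation": [0, 0, 0]},
    {"jaw": 0, "delta_pos": [0, 0, -2], "rotation": [0, 0, 0]},
    {"jaw": 0, "delta_pos": [0, 0, -2], "rotation": [0, 0, 0]},
    {"jaw": 0, "delta_pos": [0, 0, -3], "rotation": [0, 0, 0]},
    {"jaw": 0, "delta_pos": [0, 0, -3], "rotation": [0, 0, 0]},
    {"jaw": 0, "delta_pos": [0, 0, -3], "rotation": [0, 0, 0]},
    {"jaw": 0, "delta_pos": [0, 0, -3], "rotation": [0, 0, 0]},
  ],
)

```text
time_s: 4.93
eef_pos: [0.5048, 0.0964, 0.1]
eef_rot: [0.123, 0.992, -0.0, -0.0]
ft_force: [-1.9, 0.8, 5.9]
width: 0.0002
finger_force: 2.7
```

Emit:
drive_tool(
  targets=[
    {"jaw": 0, "delta_pos": [0, 0, -0.5], "rotation": [0, 0, 0]},
    {"jaw": 0, "delta_pos": [0, 0, -1], "rotation": [0, 0, 0]},
    {"jaw": 0, "delta_pos": [0, 0, -1.5], "rotation": [0, 0, 0]},
    {"jaw": 0, "delta_pos": [0, 0, -2], "rotation": [0, 0, 0]},
    {"jaw": 0, "delta_pos": [0, 0, -2], "rotation": [0, 0, 0]},
    {"jaw": 0, "delta_pos": [0, 0, -2], "rotation": [0, 0, 0]},
    {"jaw": 0, "delta_pos": [0, 0, -2], "rotation": [0, 0, 0]},
    {"jaw": 0, "delta_pos": [0, 0, -2], "rotation": [0, 0, 0]},
  ],
)

```text
time_s: 5.6
eef_pos: [0.5049, 0.0964, 0.0998]
eef_rot: [0.123, 0.992, 0.0, 0.0]
ft_force: [-5.4, -0.0, 12.6]
width: -0.0002
finger_force: 6.3
```

Emit:
drive_tool(
  targets=[
    {"jaw": 0, "delta_pos": [0, 0, 10], "rotation": [0, 0, 0]},
    {"jaw": 0, "delta_pos": [0, 0, 18], "rotation": [0, 0, 0]},
    {"jaw": 0, "delta_pos": [0, 0, 20], "rotation": [0, 0, 0]},
    {"jaw": 0, "delta_pos": [18, -9, 20], "rotation": [0, 0, 0]},
    {"jaw": 0, "delta_pos": [36, -18, 20], "rotation": [0, 0, 0]},
    {"jaw": 0, "delta_pos": [54, -27, 20], "rotation": [0, 0, 0]},
    {"jaw": 0, "delta_pos": [71, -35, 20], "rotation": [0, 0, 0]},
    {"jaw": 0, "delta_pos": [71, -35, 20], "rotation": [0, 0, 0]},
  ],
)

```text
time_s: 6.27
eef_pos: [0.5788, 0.0597, 0.1167]
eef_rot: [0.124, 0.992, -0.0, 0.001]
ft_force: [-0.1, 0.6, 1.3]
width: 0.0001
finger_force: 0.0
```

```bash
python3 - <<'E'
from h import *
a=ctrl.grab_frame('scene')[160:270,200:340]
cv2.imwrite('pics/b.png',cv2.resize(a[...,::-1],None,fx=5,fy=5,interpolation=2))
E
```

```text
(no output)
```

View pics/b.png

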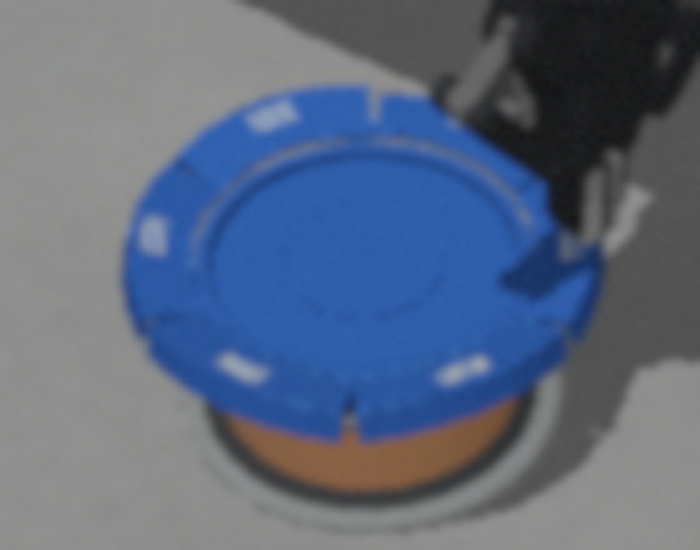

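Section A's edge (about 410,95) now sits lower than its neighbour (about 340,88), so it is shut. The fingertips are over section B (about 575,240).

Emit:
drive_tool(
  targets=[
    {"jaw": 0, "delta_pos": [0, 0, -6], "rotation": [0, 0, 0]},
    {"jaw": 0, "delta_pos": [0, 0, -12], "rotation": [0, 0, 0]},
    {"jaw": 0, "delta_pos": [0, 0, -15], "rotation": [0, 0, 0]},
    {"jaw": 0, "delta_pos": [0, 0, -18], "rotation": [0, 0, 0]},
    {"jaw": 0, "delta_pos": [0, 0, -20], "rotation": [0, 0, 0]},
    {"jaw": 0, "delta_pos": [0, 0, -21], "rotation": [0, 0, 0]},
    {"jaw": 0, "delta_pos": [0, 0, -21], "rotation": [0, 0, 0]},
    {"jaw": 0, "delta_pos": [0, 0, -21], "rotation": [0, 0, 0]},
  ],
)

```text
time_s: 6.98
eef_pos: [0.5762, 0.062, 0.0997]
eef_rot: [0.123, 0.992, 0.0, 0.001]
ft_force: [-2.4, -0.4, 13.8]
width: -0.0002
finger_force: 6.6
```

Emit:
drive_tool(
  targets=[
    {"jaw": 0, "delta_pos": [0, 0, 10], "rotation": [0, 0, 0]},
    {"jaw": 0, "delta_pos": [0, 0, 18], "rotation": [0, 0, 0]},
    {"jaw": 0, "delta_pos": [0, 0, 20], "rotation": [0, 0, 0]},
    {"jaw": 0, "delta_pos": [1, -20, 20], "rotation": [0, 0, 0]},
    {"jaw": 0, "delta_pos": [2, -40, 20], "rotation": [0, 0, 0]},
    {"jaw": 0, "delta_pos": [3, -60, 20], "rotation": [0, 0, 0]},
    {"jaw": 0, "delta_pos": [4, -79, 20], "rotation": [0, 0, 0]},
    {"jaw": 0, "delta_pos": [4, -79, 20], "rotation": [0, 0, 0]},
  ],
)

```text
time_s: 7.65
eef_pos: [0.5795, -0.0208, 0.1154]
eef_rot: [0.125, 0.992, -0.001, -0.001]
ft_force: [0.3, 0.2, -0.2]
width: -0.0004
finger_force: 0.0
```

Emit:
drive_tool(
  targets=[
    {"jaw": 0, "delta_pos": [0, 0, -6], "rotation": [0, 0, 0]},
    {"jaw": 0, "delta_pos": [0, 0, -12], "rotation": [0, 0, 0]},
    {"jaw": 0, "delta_pos": [0, 0, -15], "rotation": [0, 0, 0]},
    {"jaw": 0, "delta_pos": [0, 0, -18], "rotation": [0, 0, 0]},
    {"jaw": 0, "delta_pos": [0, 0, -19], "rotation": [0, 0, 0]},
    {"jaw": 0, "delta_pos": [0, 0, -20], "rotation": [0, 0, 0]},
    {"jaw": 0, "delta_pos": [0, 0, -20], "rotation": [0, 0, 0]},
    {"jaw": 0, "delta_pos": [0, 0, -20], "rotation": [0, 0, 0]},
  ],
)

```text
time_s: 8.32
eef_pos: [0.5804, -0.0171, 0.0997]
eef_rot: [0.122, 0.992, -0.0, 0.001]
ft_force: [-3.9, -1.1, 13.7]
width: -0.0001
finger_force: 6.9
```

Next D (0.516, -0.061): delta (-65, -44).

Emit:
drive_tool(
  targets=[
    {"jaw": 0, "delta_pos": [0, 0, 10], "rotation": [0, 0, 0]},
    {"jaw": 0, "delta_pos": [0, 0, 18], "rotation": [0, 0, 0]},
    {"jaw": 0, "delta_pos": [0, 0, 20], "rotation": [0, 0, 0]},
    {"jaw": 0, "delta_pos": [-16, -11, 20], "rotation": [0, 0, 0]},
    {"jaw": 0, "delta_pos": [-32, -22, 20], "rotation": [0, 0, 0]},
    {"jaw": 0, "delta_pos": [-48, -33, 20], "rotation": [0, 0, 0]},
    {"jaw": 0, "delta_pos": [-65, -44, 20], "rotation": [0, 0, 0]},
    {"jaw": 0, "delta_pos": [-65, -44, 20], "rotation": [0, 0, 0]},
  ],
)

```text
time_s: 8.98
eef_pos: [0.5117, -0.0623, 0.115]
eef_rot: [0.124, 0.992, -0.0, -0.002]
ft_force: [0.1, 0.7, -0.4]
width: 0.0
finger_force: 0.0
```

Emit:
drive_tool(
  targets=[
    {"jaw": 0, "delta_pos": [0, 0, -6], "rotation": [0, 0, 0]},
    {"jaw": 0, "delta_pos": [0, 0, -12], "rotation": [0, 0, 0]},
    {"jaw": 0, "delta_pos": [0, 0, -15], "rotation": [0, 0, 0]},
    {"jaw": 0, "delta_pos": [0, 0, -18], "rotation": [0, 0, 0]},
    {"jaw": 0, "delta_pos": [0, 0, -19], "rotation": [0, 0, 0]},
    {"jaw": 0, "delta_pos": [0, 0, -20], "rotation": [0, 0, 0]},
    {"jaw": 0, "delta_pos": [0, 0, -20], "rotation": [0, 0, 0]},
    {"jaw": 0, "delta_pos": [0, 0, -20], "rotation": [0, 0, 0]},
  ],
)

```text
time_s: 9.65
eef_pos: [0.5159, -0.0616, 0.0996]
eef_rot: [0.123, 0.992, -0.001, 0.001]
ft_force: [-6.3, -0.5, 16.0]
width: 0.0002
finger_force: 7.9
```

Next E (0.444, -0.026): delta (-72, +36).

Emit:
drive_tool(
  targets=[
    {"jaw": 0, "delta_pos": [0, 0, 10], "rotation": [0, 0, 0]},
    {"jaw": 0, "delta_pos": [0, 0, 18], "rotation": [0, 0, 0]},
    {"jaw": 0, "delta_pos": [0, 0, 20], "rotation": [0, 0, 0]},
    {"jaw": 0, "delta_pos": [-18, 9, 20], "rotation": [0, 0, 0]},
    {"jaw": 0, "delta_pos": [-36, 18, 20], "rotation": [0, 0, 0]},
    {"jaw": 0, "delta_pos": [-54, 27, 20], "rotation": [0, 0, 0]},
    {"jaw": 0, "delta_pos": [-72, 36, 20], "rotation": [0, 0, 0]},
    {"jaw": 0, "delta_pos": [-72, 36, 20], "rotation": [0, 0, 0]},
  ],
)

```text
time_s: 10.32
eef_pos: [0.4395, -0.0237, 0.1149]
eef_rot: [0.122, 0.992, 0.001, -0.003]
ft_force: [0.1, 0.6, -0.9]
width: 0.0006
finger_force: 0.0
```

Emit:
drive_tool(
  targets=[
    {"jaw": 0, "delta_pos": [0, 0, -6], "rotation": [0, 0, 0]},
    {"jaw": 0, "delta_pos": [0, 0, -12], "rotation": [0, 0, 0]},
    {"jaw": 0, "delta_pos": [0, 0, -15], "rotation": [0, 0, 0]},
    {"jaw": 0, "delta_pos": [0, 0, -18], "rotation": [0, 0, 0]},
    {"jaw": 0, "delta_pos": [0, 0, -19], "rotation": [0, 0, 0]},
    {"jaw": 0, "delta_pos": [0, 0, -20], "rotation": [0, 0, 0]},
    {"jaw": 0, "delta_pos": [0, 0, -20], "rotation": [0, 0, 0]},
    {"jaw": 0, "delta_pos": [0, 0, -20], "rotation": [0, 0, 0]},
  ],
)

```text
time_s: 10.98
eef_pos: [0.4433, -0.0261, 0.0996]
eef_rot: [0.123, 0.992, -0.0, 0.0]
ft_force: [-8.4, -1.6, 18.6]
width: -0.0003
finger_force: 9.7
```

Last F (0.439, 0.053): delta (-4, +79).

Emit:
drive_tool(
  targets=[
    {"jaw": 0, "delta_pos": [0, 0, 10], "rotation": [0, 0, 0]},
    {"jaw": 0, "delta_pos": [0, 0, 18], "rotation": [0, 0, 0]},
    {"jaw": 0, "delta_pos": [0, 0, 20], "rotation": [0, 0, 0]},
    {"jaw": 0, "delta_pos": [-1, 20, 20], "rotation": [0, 0, 0]},
    {"jaw": 0, "delta_pos": [-2, 40, 20], "rotation": [0, 0, 0]},
    {"jaw": 0, "delta_pos": [-3, 60, 20], "rotation": [0, 0, 0]},
    {"jaw": 0, "delta_pos": [-4, 79, 20], "rotation": [0, 0, 0]},
    {"jaw": 0, "delta_pos": [-4, 79, 20], "rotation": [0, 0, 0]},
  ],
)

```text
time_s: 11.65
eef_pos: [0.4387, 0.0558, 0.1155]
eef_rot: [0.121, 0.993, 0.001, -0.001]
ft_force: [-0.3, -0.3, -0.4]
width: 0.0002
finger_force: 0.0
```

Emit:
drive_tool(
  targets=[
    {"jaw": 0, "delta_pos": [0, 0, -6], "rotation": [0, 0, 0]},
    {"jaw": 0, "delta_pos": [0, 0, -12], "rotation": [0, 0, 0]},
    {"jaw": 0, "delta_pos": [0, 0, -15], "rotation": [0, 0, 0]},
    {"jaw": 0, "delta_pos": [0, 0, -18], "rotation": [0, 0, 0]},
    {"jaw": 0, "delta_pos": [0, 0, -19], "rotation": [0, 0, 0]},
    {"jaw": 0, "delta_pos": [0, 0, -20], "rotation": [0, 0, 0]},
    {"jaw": 0, "delta_pos": [0, 0, -20], "rotation": [0, 0, 0]},
    {"jaw": 0, "delta_pos": [0, 0, -20], "rotation": [0, 0, 0]},
  ],
)

```text
time_s: 12.32
eef_pos: [0.4388, 0.053, 0.0997]
eef_rot: [0.124, 0.992, 0.0, 0.0]
ft_force: [-7.7, 2.5, 19.0]
width: 0.0
finger_force: 9.8
```

Emit:
drive_tool(
  targets=[
    {"jaw": 0, "delta_pos": [0, 0, 20], "rotation": [0, 0, 0]},
    {"jaw": 0, "delta_pos": [0, 0, 50], "rotation": [0, 0, 0]},
    {"jaw": 0, "delta_pos": [0, 0, 80], "rotation": [0, 0, 0]},
    {"jaw": 0, "delta_pos": [-15, 30, 110], "rotation": [0, 0, 0]},
    {"jaw": 0, "delta_pos": [-30, 60, 120], "rotation": [0, 0, 0]},
    {"jaw": 0, "delta_pos": [-45, 90, 120], "rotation": [0, 0, 0]},
    {"jaw": 0, "delta_pos": [-60, 120, 120], "rotation": [0, 0, 0]},
    {"jaw": 0, "delta_pos": [-75, 150, 120], "rotation": [0, 0, 0]},
  ],
)

```text
time_s: 12.98
eef_pos: [0.364, 0.2037, 0.2162]
eef_rot: [0.124, 0.992, -0.0, 0.001]
ft_force: [1.0, 0.7, -0.4]
width: 0.0002
finger_force: 0.0
```

Emit:
drive_tool(
  targets=[
    {"jaw": 0, "delta_pos": [-15, 30, 0], "rotation": [0, 0, 0]},
    {"jaw": 0, "delta_pos": [-30, 60, 0], "rotation": [0, 0, 0]},
    {"jaw": 0, "delta_pos": [-45, 90, 0], "rotation": [0, 0, 0]},
    {"jaw": 0, "delta_pos": [-60, 120, 0], "rotation": [0, 0, 0]},
    {"jaw": 0, "delta_pos": [-75, 150, 0], "rotation": [0, 0, 0]},
    {"jaw": 0, "delta_pos": [-75, 150, 0], "rotation": [0, 0, 0]},
    {"jaw": 0, "delta_pos": [-75, 150, 0], "rotation": [0, 0, 0]},
    {"jaw": 0, "delta_pos": [-75, 150, 0], "rotation": [0, 0, 0]},
  ],
)

```text
time_s: 13.65
eef_pos: [0.2894, 0.3525, 0.2155]
eef_rot: [0.123, 0.992, -0.001, -0.0]
ft_force: [0.4, 0.2, 1.0]
width: -0.0002
finger_force: 0.0
```

```bash
python3 - <<'E'
from h import *
f=ctrl.grab_frame('scene');g=ctrl.grab_frame('top')[250:380,220:360]
a=np.hstack([cv2.imread('pics/scene0.png')[160:270,200:340],f[160:270,200:340,::-1]])
b=np.hstack([cv2.imread('pics/top0.png')[250:380,220:360],g[...,::-1]])
cv2.imwrite('pics/c.png',cv2.resize(np.vstack([a,b]),None,fx=2.4,fy=2.4,interpolation=2))
e=ctrl.outline_of('tub','top')[0]['mask'].astype(np.uint8)
print(cv2.fitEllipse(max(cv2.findContours(e,0,1)[0],key=len)))
E
```

```text
((286.8511962890625, 314.2346496582031), (102.9940185546875, 104.62487030029297), 30.795516967773438)
```

View pics/c.png

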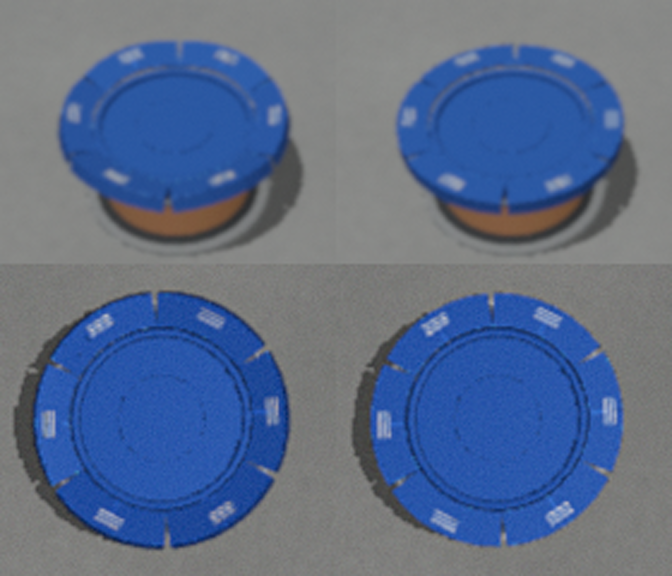

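All six sections now look the same: the rim is evenly shaded, low and flat (right pictures, lid centre about 495,420), and the tub hasn't moved (its outline centre shifted about 0.2 px).

```bash
python3 -c "
from workcell import ctrl
print(ctrl.sign_off())"
```

```text
the job is handed in; nothing more can be done
None
```

I pressed all six rim sections down to the shut height at no more than 19 N (as read at the end of each press). The last pictures show the rim flat all round and the tub where it stood, and I handed the job in at about 14 s; the sign-off gave no verdict.

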